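Hold a spring clip gaping around the unclipped test card

TASK

Two test cards stand upright in blocks: one already wears a spring clip, the other does not. Pick up the loose spring clip, squeeze its handles so that the jaws gape, and hold it level in the air with the open jaws reaching round the bare card's upright edge that faces the robot, about half-way up that edge, touching neither card nor block, so that I can slip a label in before it bites. Finish while still holding it squeezed open there; do not shift the card and leave everything else alone.

Things in the scene. Friction and masses are not known exactly. Their poses are not given: they have to be found in the camera images.
- clip_mid (a point): loose black spring clip (clothes-peg kind) lying flat, 130 mm long, 30 mm high, about 75 g: the point on its upright pivot, half-way up (15 mm). x points from pivot to jaws, z up. Jaw tips at x = +70 mm; handles reach back to x = -60 mm, one each side (+y, -y), splayed at rest with the jaws shut. Squeezing both handles together spreads the jaws
- clip_grip (a point): same clip and axes: the point midway between its two flat-sided handles, 38 mm behind the pivot (x = -38), half-way up. Width over the handles here 46 mm at rest (55 at their ends), 30 mm fully squeezed, when they stand parallel on a stop. Squeezing here takes about 3 N to start and 8 N a side for full; more only presses on the stop
- lever_left (a joint): how far each handle of the loose clip is squeezed: 0 rad = jaws shut, 0.22 rad = fully squeezed, jaws gaping about 28 mm at the tips and 22 mm at 45 mm from the pivot (both handles move alike)
- bare_card: the card that wears NO clip: stiff plain card 110 wide x 150 high x 4 mm, upright in a loose wooden block 90 x 70 x 30 mm (0.9 kg); origin under the block's centre, z up, card in the x-z plane, x = -55 to +55 mm, -x edge towards the robot. Which side of the robot it stands on changes
- bare_edge (a point): middle of the bare card's free upright edge, 95 mm above the surface: the edge that faces the robot. +x points from the edge into the card, z up
- clipped_card: the other card: stiff plain card 110 wide x 150 high x 4 mm, upright in a loose wooden block 90 x 70 x 30 mm (0.9 kg); origin under the block's centre, z up, card in the x-z plane, x = -55 to +55 mm, -x edge towards the robot, but it already wears a shut clip like the loose one on its far (+x) edge, 80 mm above the surface at the clip's underside, sticking out 105 mm beyond it. Leave alone
- bucket: closed white plastic bucket with snap lid, 212 mm across, 208 mm high, about 6 kg; origin under its centre. Leave alone
- roller_frame: orange paint roller frame lying flat, about 300 x 220 mm, 30 mm high; origin near its middle on the surface. Leave alone
- stick_jar: open glass jar, 80 mm across, 110 mm high, with wooden stir sticks standing out to 220 mm; origin under its centre. Leave alone
- hammer: black plastic lid hammer lying flat, 225 mm long along its x, head at +x end (90 mm across, 36 mm high); origin 130 mm from the handle's end. Leave alone
- putty_knife: putty knife lying along its x, about 250 mm long, under 40 mm high. Leave alone
- brush: paint brush lying along its x, about 250 mm long, under 40 mm high. Leave alone
- tin: small steel tin, 72 mm across, 80 mm high; origin under its centre. Leave alone
Not all that is in view belongs to the job. Leave any white look-alike of the part that bears clip_mid alone.

How it is judged:
On the way:
1. the loose clip is lifted clear of the work surface (height (world z) of clip_mid above 0.045 m), for 0.2 s.
At the end, for the whole second after the job is handed in: Clip held still by the fingers, pivot over 50 mm up, level to 20 deg, squeezed past half (0.11 rad); bare card's edge 8-60 mm ahead of the pivot, within 14 mm of its middle line and 35 mm of mid-height, in line to 23 deg; clip not touching card or block; card upright, moved under 20 mm (value of joint lever_left above 0.11 rad and x of bare_edge in the frame of clip_mid between 0.008 and 0.06 m and y of bare_edge in the frame of clip_mid between -0.014 and 0.014 m and z of bare_edge in the frame of clip_mid between -0.035 and 0.035 m and angle between the x axis of clip_mid and the x axis of bare_card, either way round below 0.4 rad and angle between clip_mid's own z axis and vertical below 0.35 rad and contact force between clip and bare_card below 0.2 N and contact force between clip and the fingers above 2 N and height (world z) of clip_mid above 0.05 m and distance of bare_card from where it was at the start of the episode below 0.02 m and angle between bare_card's own z axis and vertical below 0.1 rad and linear speed of clip below 0.03 m/s); the arm keeps its last pose, push and grip.
It fails at once if the bare card is shoved or tipped (distance of bare_card from where it was at the start of the episode above 0.03 m or angle between bare_card's own z axis and vertical above 0.3 rad).
It fails at once if the card that already has its clip is disturbed (distance of clipped_card from where it was at the start of the episode above 0.02 m).
It fails at once if a bystander is disturbed (distance of bucket from where it was at the start of the episode above 0.02 m or distance of any of roller_frame, stick_jar, hammer, putty_knife, brush, tin from where it was at the start of the episode above 0.03 m).
It also fails if it takes over 32 s, if anything falls off the work surface, if the arm or the gripper's body presses on something with over 40 N, if the wrist force passes 120 N, or if a joint passes its speed limit or range.

ROBOT

A 6-joint arm with a two-finger parallel gripper is mounted at the origin on the work surface. World frame = base frame: x ahead of the robot, y to its left, z up, the work surface at z = 0. Lengths are in m, angles in rad, forces in N, time in s.
With the tool pointing down it reaches from about 0.4 to 0.925 m from the base axis. Payload 3.4 kg.
Tool frame: the origin (TCP) lies between the finger pads; the fingertips stand 8 mm ahead of it and the grasp point (between the pads) lies 11 mm behind it; z points along the fingers, y is the line along which they close (so a half turn about z gives the same grasp; the last joint's range is limited). The gripper opens to 85 mm and grips with 20 to 120 N. Pads are 22 mm wide; open, the fingers measure 114 mm over their backs; the gripper's body (76 mm by 85 mm) begins 54 mm behind the grasp point. The pads swing forward as they close: fully open they stand 13 mm farther back than shut.
Start: joints at [-1.395, 0.307, 1.506, -0, 1.328, -0.073], TCP at [0.142, -0.557, 0.239] pointing down, gripper open.
Joint ranges: [-3.12, 3.12], [-1.05, 2.28], [0.14, 2.33], [-1.42, 4.57], [0.1, 2.73], [-2.68, 2.68]. Speed limits (rad/s): [2.57, 2.57, 3.14, 3.14, 3.14, 3.14].

INTERFACE

Orientations are given as a unit quaternion [x, y, z, w].
In Python, from cell import monitor, grab_frame, ticket gives the robot as it stands.
- The arm moves only by the tool drive_tool, never from a script. Its arguments are lists of equal length, an entry for each row: "linear": the shift along the tool's x, y, z in mm, a list of three; "turn": the turn about the tool's z in rad; "fingers": the opening, from -1 (shut) to 1 (fully open). In form: {"linear": [[x, y, z], ...], "turn": [turn, ...], "fingers": [fingers, ...]}. A call has 1 to 20 rows; each row is the pose to reach, as a shift and turn from the pose commanded when the call began, along the tool's axes at that moment; what a row does not reach only later rows make up. A row lasts 1/8 s, in which the tool goes at most 62.5 mm and 10.7 degrees, less where a joint would pass 70% of its speed; a pose out of reach is approached as far as the arm can. A call with a gripper value outside its range is refused whole. The fingers move at their own pace and stop on an object; the grip force is fixed at half the most. Time passes only in rows, so rows that repeat a pose let the fingers close. It gives the time, the measured TCP pose, the force, the opening and the grip force at its end, in the units of the state.
- monitor.get_obs(): the state, without advancing time (a new reading comes with each control period).
- grab_frame(name): name is "scene" or "top"; returns a dict with "color" (480x640x3 uint8, red, green, blue), "vertical_fov" (degrees; the focal length in pixels is half the picture's height over the tangent of half this angle, whatever the lens; pixels are square), "cx", "cy" (the principal point, pixels), "k1" (the pictures are not rectified: a ray, as slopes to the right and down, at radius r is drawn at 1 + k1 r^2 times it, then the intrinsics apply), "eye" and "orientation" of the camera in the world. Camera axes: x right, y up, looking along -z (the intrinsics and any distortion apply to the point x, -y, -z); pixel columns grow to the right and rows downward; lengths in m; the calibration is good to about 2 mm. A picture is of the moment at which its call begins. There is no depth.
- ticket.close_job(): hands the job in; it is judged then, once.
The state is a dict: "clock": time; "joints": joint angles; "qd": joint speeds; "joint_efforts": joint torques, N m; "tcp_pos": TCP position; "tool_rot": TCP orientation; "ft_force": force on the tool from outside, world axes, zero at the start; "moment": the same for the moment, N m; "finger_gap": opening from 0.0 (shut) to 1.0 (fully open); "finger_force": force on a finger pad.
Only numpy, scipy, OpenCV 4.12 (cv2) and the standard library are available. Lean on these libraries where they do the work, as an engineer would, in place of code of your own. Each camera call takes 0.05 s, during which the arm holds its last target. There are 200 camera calls.

## Working session

There is one attempt and no reset: what is moved stays moved. The work goes in short steps, Python scripts to look and compute and a tool call to move; the robot and the scene stay as the last step left them, time stands still between calls to the robot, and variables do not carry over. Pictures are saved under pics/ and viewed, at most 10 in all, crops included, and the job is handed in when it is done.

Besides the shell and the picture viewer there is one more tool, called after "Call:" by a JSON object that holds its "method" and its "body", one argument or row to a line. drive_tool: Moves the arm, as the interface text tells. Its arguments: {"type":"object","properties":{"linear":{"type":"array","items":{"type":"array","items":{"type":"number"}}},"turn":{"type":"array","items":{"type":"number"}},"fingers":{"type":"array","items":{"type":"number"}}},"required":["linear","turn","fingers"]}

```bash
mkdir -p pics; cat > h.py <<'E'
import numpy as np, cv2
from scipy.spatial.transform import Rotation as R
from cell import monitor, grab_frame, ticket
def snap(name, fn):
    f=grab_frame(name); cv2.imwrite('pics/'+fn,f['color'][:,:,::-1])
    import pickle; pickle.dump(f,open('pics/'+name+'.pkl','wb')); return f
def load(name):
    import pickle; return pickle.load(open('pics/'+name+'.pkl','rb'))
def K(f):
    F=240/np.tan(np.radians(f['vertical_fov'])/2); return np.array([[F,0,f['cx']],[0,F,f['cy']],[0,0,1]])
def ray(f,uv):
    p=cv2.undistortPoints(np.array([[uv]],float),K(f),np.array([f['k1'],0,0,0,0.]))[0,0] if 0 else None
    k=K(f); d=np.array([(uv[0]-k[0,2])/k[0,0],(uv[1]-k[1,2])/k[1,1]]); s=d.copy()
    for _ in range(30): s=d/(1+f['k1']*(s@s))
    return R.from_quat(f['orientation']).apply([s[0],-s[1],-1.])
def at(f,uv,z):
    r=ray(f,uv); e=np.array(f['eye']); return e+r*(z-e[2])/r[2]
def proj(f,P):
    c=R.from_quat(f['orientation']).inv().apply(np.array(P,float)-f['eye']); c=np.atleast_2d(c)
    s=np.c_[c[:,0]/-c[:,2],-c[:,1]/-c[:,2]]; s=s*(1+f['k1']*(s**2).sum(1,keepdims=True)); k=K(f)
    return s*k[0,0]+[k[0,2],k[1,2]]
E
python3 - <<'E'
from h import *
for n in('scene','top'):
    f=snap(n,n+'0.png'); print(n,f['eye'],R.from_quat(f['orientation']).as_matrix().round(2).tolist(),f['vertical_fov'],f['cx'],f['cy'],f['k1'])
o=monitor.get_obs(); print(o['tcp_pos'],R.from_quat(o['tool_rot']).as_matrix().round(3).tolist(),o['clock'],o['finger_gap'])
E
```

```text
scene [1.36706065 0.54835814 0.93700168] [[-0.54, -0.54, 0.65], [0.84, -0.35, 0.41], [0.01, 0.76, 0.64]] 47.22606563973931 323.8938561235837 228.77628842314394 0.003746852575813446
top [0.44906737 0.00255636 1.54036241] [[0.0, 1.0, -0.05], [-1.0, 0.0, -0.01], [-0.01, 0.05, 1.0]] 44.4596858991856 327.5854077429517 250.46399308219117 -0.19855209351725134
[ 0.14145205 -0.55670703  0.23844888] [[0.969, 0.246, -0.0], [0.246, -0.969, 0.002], [0.0, -0.002, -1.0]] 0.1 0.9984945636068328
```

View pics/scene0.png

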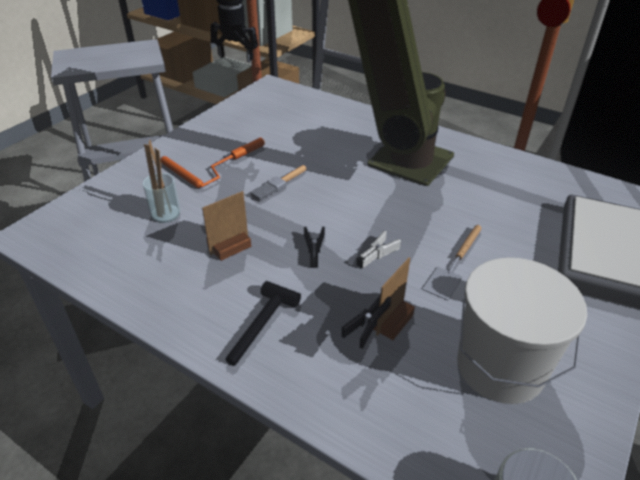

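View pics/top0.png

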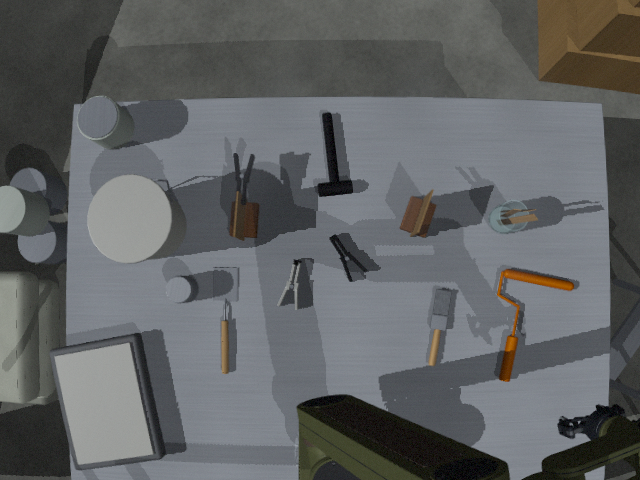

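The top view shows three look-alikes:
- The loose black clip at about (350,257) in top and (314,245) in scene.
- The white look-alike at (293,285) in top.
- The worn black clip at (243,175) in top, on the left card.

The black loose clip is my choice. The bare card is at about (418,213). Next I'll check both in a close crop.

```bash
python3 - <<'E'
from h import *
f=load('top'); g=load('scene')
a=cv2.resize(f['color'][170:300,310:450],None,fx=4,fy=4,interpolation=cv2.INTER_CUBIC)
b=cv2.resize(g['color'][180:280,195:335],None,fx=4,fy=4,interpolation=cv2.INTER_CUBIC)
a=np.clip(a.astype(float)*1.6,0,255).astype('uint8')
b=np.clip(b.astype(float)*1.4,0,255).astype('uint8')
cv2.imwrite('pics/ca.png',a[:,:,::-1]); cv2.imwrite('pics/cb.png',b[:,:,::-1])
E
```

```text
(no output)
```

View pics/ca.png

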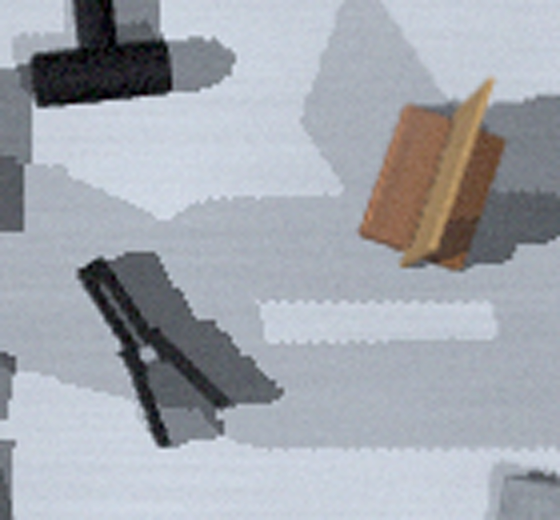

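View pics/cb.png

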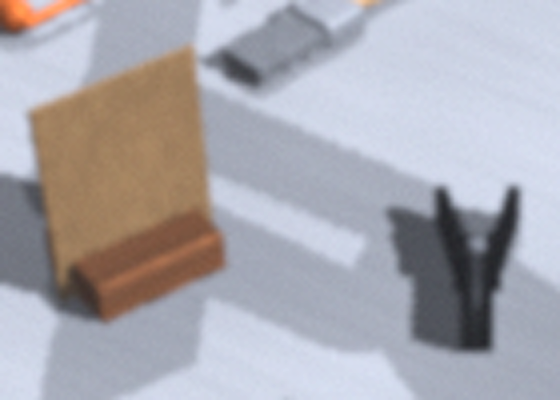

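The crops confirm the choice. In ca.png the black clip's jaw tips are at (92,267), the pivot at (146,352) and the handle ends at (165,442) and (225,405). The card's top corners are near (437,262) and (490,80). In cb.png the card's corners are at (192,47), (32,113) and (62,300).

```bash
python3 - <<'E'
from h import *
from scipy.optimize import least_squares
f=load('top'); g=load('scene')
T=lambda u,v:np.array([(u+.5)/4-.5+310,(v+.5)/4-.5+170]); S=lambda u,v:np.array([(u+.5)/4-.5+195,(v+.5)/4-.5+180])
for n,p in dict(tip=T(92,267),piv=T(146,352),h1=T(165,442),h2=T(225,405)).items(): print(n,at(f,p,.03).round(4))
for n,p in dict(piv=S(478,243),h1=S(440,190),h2=S(515,190),tip=S(478,320)).items(): print('s',n,at(g,p,.03).round(4))
def tri(p,q):
    a,b=ray(f,p),ray(g,q); A=np.c_[a,-b]; e,h=map(np.array,(f['eye'],g['eye'])); t=np.linalg.lstsq(A,h-e,rcond=None)[0]
    return e+a*t[0],h+b*t[1]
print(tri(T(490,82),S(32,113))); print(tri(T(437,258),S(192,47)))
pts=[(g,S(192,47),(-55,'t')),(g,S(32,113),(55,'t')),(f,T(490,82),(55,'t')),(g,S(62,300),(55,'b'))]
def res(v):
    x,y,a,zt=v; o=[]
    for c,p,(dx,w) in pts:
        z=zt if w=='t' else zt-.15
        o+=list((proj(c,[x+dx/1000*np.cos(a),y+dx/1000*np.sin(a),z])[0]-p))
    return np.array(o)
r=least_squares(res,[.65,-.25,-.3,.16],x_scale=[.1,.1,1,.1]); print(r.x,r.fun.round(1))
x,y,a,zt=r.x
for dx in(-.055,.055):
  for z in(zt,zt-.15): 
    P=[x+dx*np.cos(a),y+dx*np.sin(a),z]; print(dx,z,(proj(f,P)[0]-[310,170])*4,(proj(g,P)[0]-[195,180])*4)
print('edge',x-.055*np.cos(a),y-.055*np.sin(a))
E
```

```text
tip [0.5642 0.0111 0.03  ]
piv [ 0.5094 -0.0237  0.03  ]
h1 [ 0.4516 -0.0359  0.03  ]
h2 [ 0.4754 -0.0745  0.03  ]
s piv [ 0.5108 -0.0233  0.03  ]
s h1 [ 0.4813 -0.0722  0.03  ]
s h2 [ 0.4548 -0.0319  0.03  ]
s tip [0.5691 0.0153 0.03  ]
(array([ 0.66727151, -0.22879853,  0.14637918]), array([ 0.66828086, -0.23008107,  0.14675004]))
(array([ 0.56133657, -0.19610978,  0.14233892]), array([ 0.56239695, -0.19756451,  0.1426308 ]))
[ 0.61625683 -0.21243074 -0.33334908  0.1463294 ] [ 0.4 -0.4 -0.1  0.1  0.7 -0.4  0.5  0.5]
-0.055 0.1463293969966799 [433.61197404 251.03787374] [192.0117461   43.79862968]
-0.055 -0.0036706030033200887 [401.89723803 269.67631767] [212.028413  230.2247293]
0.055 0.1463293969966799 [491.14290774  78.95616297] [ 30.21168092 111.82234533]
0.055 -0.0036706030033200887 [454.31237451 113.81591284] [ 62.36265364 300.57153358]
edge 0.5642844848159377 -0.19443421420572557
```

Both views agree:
- **Clip:** pivot at about (0.510, -0.024), yaw 0.585, so the grip point is at about (0.478, -0.0445).
- **Card:** near edge at about (0.563, -0.195), yaw -0.32.

Now I move above the grip point.

Call:
{"method": "drive_tool", "body": {
  "linear": [
    [452, -413, 0],
    [452, -413, 0],
    [452, -413, 0],
    [452, -413, 0],
    [452, -413, 0],
    [452, -413, 0],
    [452, -413, 0],
    [452, -413, 0],
    [452, -413, 0],
    [452, -413, 0],
    [452, -413, 0],
    [452, -413, 40],
    [452, -413, 80],
    [452, -413, 119],
    [452, -413, 119],
    [452, -413, 119]
  ],
  "turn": [-0.05, -0.1, -0.15, -0.2, -0.25, -0.3, -0.336, -0.336, -0.336, -0.336, -0.336, -0.336, -0.336, -0.336, -0.336, -0.336],
  "fingers": [1, 1, 1, 1, 1, 1, 1, 1, 1, 1, 1, 1, 1, 1, 1, 1]
}}

```text
clock: 2.1
tcp_pos: [0.4783, -0.0465, 0.1212]
tool_rot: [0.958, 0.288, 0.0, 0.0]
ft_force: [1.8, -0.5, 0.7]
finger_gap: 1.004
finger_force: 0.0
```

```bash
cat > st.py <<'E'
from h import *
def st():
    o=monitor.get_obs(); print(o['clock'],np.round(o['tcp_pos'],4),R.from_quat(o['tool_rot']).as_matrix().round(3).tolist(),'gap',round(o['finger_gap'],3),'f',np.round(o['ft_force'],1),o['finger_force'],np.round(o['joints'],2))
E
python3 - <<'E'
from st import *
st(); g=snap('scene','s1.png')
b=cv2.resize(g['color'][130:290,200:400],None,fx=4,fy=3.75)[:600]
b=np.clip(b.astype(float)*1.4,0,255).astype('uint8')
cv2.imwrite('pics/s1c.png',b[:,:,::-1])
E
```

```text
2.1 [ 0.4783 -0.0465  0.1212] [[0.834, 0.551, 0.001], [0.551, -0.834, -0.0], [0.0, 0.001, -1.0]] gap 1.004 f [ 1.8 -0.5  0.7] 0.0 [-0.18  0.31  1.86 -0.    0.97  0.8 ]
```

View pics/s1c.png

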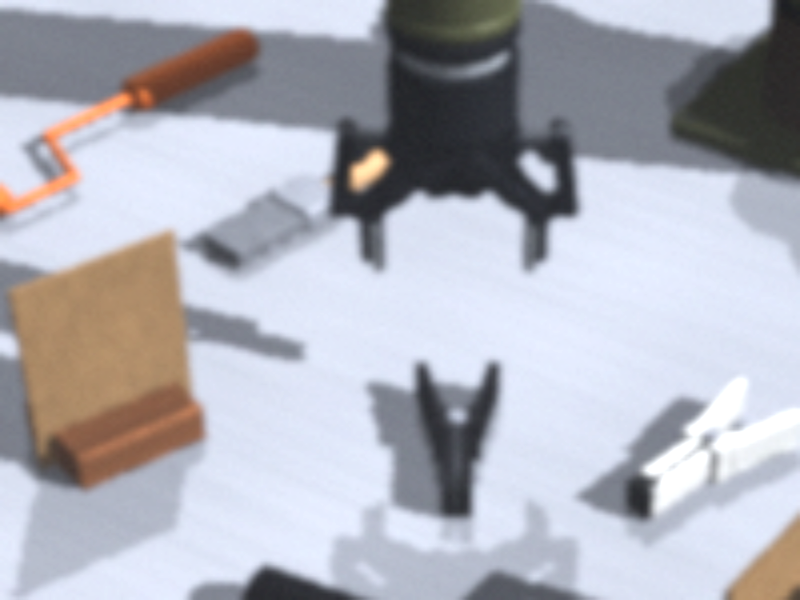

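The open fingers at about (370,240) and (535,240) straddle the clip's handles at (422,370) and (493,370), centred and in line. I descend and close.

Call:
{"method": "drive_tool", "body": {
  "linear": [
    [1, -2, 40],
    [1, -2, 75],
    [1, -2, 98],
    [1, -2, 108],
    [1, -2, 108],
    [1, -2, 108],
    [1, -2, 108],
    [1, -2, 108],
    [1, -2, 108],
    [1, -2, 108],
    [1, -2, 108],
    [1, -2, 108]
  ],
  "turn": [0, 0, 0, 0, 0, 0, 0, 0, 0, 0, 0, 0],
  "fingers": [1, 1, 1, 1, 1, -1, -1, -1, -1, -1, -1, -1]
}}

```text
clock: 3.65
tcp_pos: [0.4787, -0.044, 0.014]
tool_rot: [0.957, 0.288, 0.001, 0.001]
ft_force: [-1.9, -1.8, 12.6]
finger_gap: 0.309
finger_force: 59.1
```

Call:
{"method": "drive_tool", "body": {
  "linear": [
    [0, 0, -10],
    [0, 0, -25],
    [0, 0, -45],
    [0, 0, -70],
    [0, 0, -95],
    [0, 0, -115],
    [0, 0, -115],
    [0, 0, -115]
  ],
  "turn": [0, 0, 0, 0, 0, 0, 0, 0],
  "fingers": [-1, -1, -1, -1, -1, -1, -1, -1]
}}

```text
clock: 4.65
tcp_pos: [0.4771, -0.0434, 0.1269]
tool_rot: [0.958, 0.288, -0.0, -0.0]
ft_force: [1.0, 0.7, -0.2]
finger_gap: 0.304
finger_force: 59.9
```

```bash
python3 - <<'E'
from st import *
st(); g=snap('scene','s2.png'); f=snap('top','t2.png')
b=g['color'][130:290,240:390]; a=f['color'][170:320,310:460]
b=cv2.resize(b,(400,427),interpolation=cv2.INTER_CUBIC); a=cv2.resize(a,(400,400),interpolation=cv2.INTER_CUBIC)
a=cv2.copyMakeBorder(a,0,27,0,0,cv2.BORDER_CONSTANT)
c=np.clip(np.hstack([b,a]).astype(float)*1.5,0,255).astype('uint8')
cv2.imwrite('pics/c2.png',c[:,:,::-1])
E
```

```text
4.65 [ 0.4771 -0.0434  0.1269] [[0.834, 0.552, -0.001], [0.552, -0.834, 0.0], [-0.001, -0.001, -1.0]] gap 0.304 f [ 1.   0.7 -0.2] 59.94647920131683 [-0.18  0.3   1.86  0.    0.99  0.81]
```

View pics/c2.png

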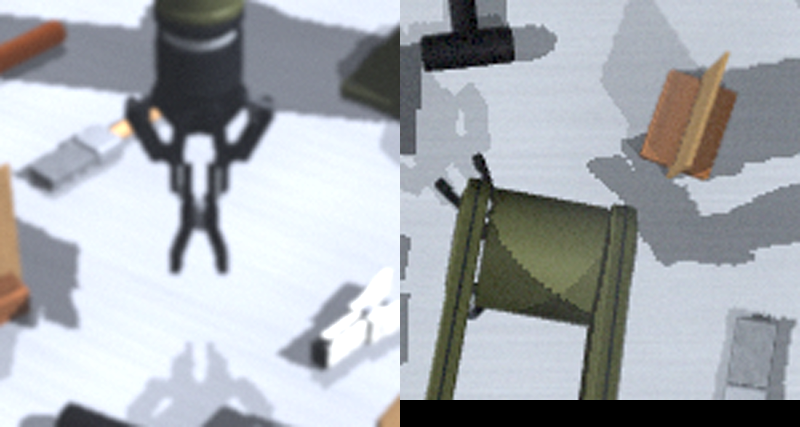

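The clip is held with its jaws gaping. The tips are at (177,270) and (222,270) in the left half, and at (440,183) and (482,158) in the right half. I check where it sits in the hand and compute the approach.

```bash
python3 - <<'E'
from st import *
f=load('top'); g=load('scene'); o=monitor.get_obs(); M=R.from_quat(o['tool_rot']).as_matrix(); p=np.array(o['tcp_pos'])
T=lambda u,v:np.array([(u-400)/400*150+310,v/400*150+170]); S=lambda u,v:np.array([u/400*150+240,v/427*160+130])
def tri(p,q):
    a,b=ray(f,p),ray(g,q); e,h=np.array(f['eye']),np.array(g['eye']); t=np.linalg.lstsq(np.c_[a,-b],h-e,rcond=None)[0]
    return (e+a*t[0]+h+b*t[1])/2,np.linalg.norm(e+a*t[0]-h-b*t[1])
for a,b in (((440,183),(222,270)),((482,158),(177,270))):
    X,e=tri(T(*a),S(*b)); print(X.round(4),round(e,4),'tool',((X-p)@M*1000).round(1))
print('pred tips scene',[(proj(g,p+M@np.array([.106,s,0])+[0,0,dz])[0]-[240,130])*[400/150,427/160] for s in(-.016,.016) for dz in (-.015,.015)])
# goal: pivot 33 mm short of edge
for zt in (.095,.110):
    a=-.32; e=np.array([.563,-.1955,zt]); u=np.array([np.cos(a),np.sin(a),0])
    for back in (.033+.038,.033+.038+.08):
        d=e-back*u-p; print('delta tool mm',(d@M*1000).round(1), 'turn', (np.arctan2(M[1,0],M[0,0])-a).round(3), (e-back*u).round(3))
E
```

```text
[0.5521 0.0294 0.1143] 0.0006 tool [103.  -19.   11.9]
[ 0.5737 -0.0065  0.113 ] 0.0062 tool [101.1  22.8  13.2]
pred tips scene [array([218.17522641, 274.91800652]), array([218.37923126, 248.20686776]), array([181.23456126, 275.03045315]), array([180.86623592, 248.31142951])]
delta tool mm [-55.9 118.7  31.3] turn 0.905 [ 0.496 -0.173  0.095]
delta tool mm [-105.3   55.8   31.5] turn 0.905 [ 0.42  -0.148  0.095]
delta tool mm [-55.9 118.7  16.3] turn 0.905 [ 0.496 -0.173  0.11 ]
delta tool mm [-105.4   55.8   16.5] turn 0.905 [ 0.42  -0.148  0.11 ]
```

It is level and centred to about 2 mm. I go to a pre-pose 80 mm short, in line with the card.

Call:
{"method": "drive_tool", "body": {
  "linear": [
    [-15, 6, 3],
    [-30, 12, 6],
    [-45, 18, 9],
    [-60, 24, 12],
    [-75, 30, 15],
    [-90, 37, 18],
    [-105, 43, 21],
    [-113, 46, 22],
    [-113, 46, 22],
    [-113, 46, 22],
    [-113, 46, 22]
  ],
  "turn": [0.1, 0.22, 0.34, 0.46, 0.58, 0.7, 0.82, 0.905, 0.905, 0.905, 0.905],
  "fingers": [-1, -1, -1, -1, -1, -1, -1, -1, -1, -1, -1]
}}

```text
clock: 6.12
tcp_pos: [0.4091, -0.1439, 0.1052]
tool_rot: [0.987, -0.159, -0.0, -0.0]
ft_force: [0.3, -0.1, -1.2]
finger_gap: 0.302
finger_force: 59.9
```

```bash
python3 - <<'E'
from st import *
st(); g=snap('scene','s3.png'); f=snap('top','t3.png')
b=g['color'][140:270,190:340]; a=f['color'][170:300,340:490]
c=np.hstack([cv2.resize(x,(400,347),interpolation=cv2.INTER_CUBIC) for x in (b,a)])
c=np.clip(c.astype(float)*1.5,0,255).astype('uint8')
cv2.imwrite('pics/c3.png',c[:,:,::-1])
E
```

```text
6.125 [ 0.4091 -0.1439  0.1052] [[0.95, -0.314, -0.0], [-0.314, -0.95, 0.0], [-0.0, -0.0, -1.0]] gap 0.302 f [ 0.3 -0.1 -1.2] 59.900413155555725 [-0.44  0.27  1.97  0.    0.89  1.45]
```

View pics/c3.png

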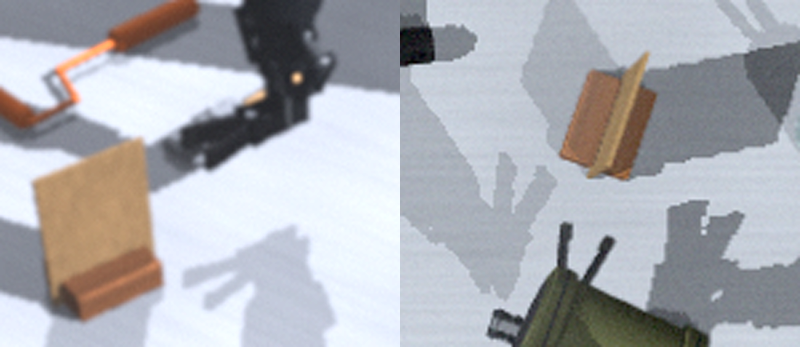

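The jaw tips are at (566,228) and (609,242) in the top half, pointing at the card's near edge at about (600,172). I check the lateral error.

```bash
python3 - <<'E'
from st import *
f=load('top'); o=monitor.get_obs(); M=R.from_quat(o['tool_rot']).as_matrix(); p=np.array(o['tcp_pos'])
T=lambda u,v:np.array([(u-400)/400*150+340,v/347*130+170])
for q in ((566,228),(609,242)): print('tip in tool',((at(f,T(*q),p[2]+.015)-p)@M*1000).round(1))
a=-.32
for s in (0,.03,.11): print('card line in tool',((np.array([.563+s*np.cos(a),-.1955+s*np.sin(a),p[2]])-p)@M*1000).round(1))
for P in ([.563,-.1955,.147],[.563+.11*np.cos(a),-.1955+.11*np.sin(a),.147],[.563,-.1955,.0]): print('pred px crop',(proj(f,P)[0]-[340,170])*[400/150,347/130]+[400,0])
E
```

```text
tip in tool [101.5 -18.5 -15. ]
tip in tool [101.8  22.8 -15. ]
card line in tool [162.3   0.6   0. ]
card line in tool [192.3   0.6   0. ]
card line in tool [272.3   0.7   0. ]
pred px crop [610.37288662 168.89262519]
pred px crop [647.20688133  53.4637551 ]
pred px crop [589.48129324 180.98066852]
```

Lateral error is about 1.5 mm. I advance 82 mm along tool x with a 1 mm correction.

Call:
{"method": "drive_tool", "body": {
  "linear": [
    [8, -1, 0],
    [18, -1, 0],
    [28, -1, 0],
    [38, -1, 0],
    [48, -1, 0],
    [58, -1, 0],
    [66, -1, 0],
    [73, -1, 0],
    [78, -1, 0],
    [82, -1, 0],
    [82, -1, 0],
    [82, -1, 0],
    [82, -1, 0]
  ],
  "turn": [0, 0, 0, 0, 0, 0, 0, 0, 0, 0, 0, 0, 0],
  "fingers": [-1, -1, -1, -1, -1, -1, -1, -1, -1, -1, -1, -1, -1]
}}

```text
clock: 7.85
tcp_pos: [0.4867, -0.169, 0.1053]
tool_rot: [0.987, -0.159, -0.0, -0.0]
ft_force: [-0.3, 0.5, -0.1]
finger_gap: 0.309
finger_force: 59.9
```

```bash
python3 - <<'E'
from st import *
st(); g=snap('scene','s4.png'); f=snap('top','t4.png')
b=g['color'][160:260,190:305]; a=f['color'][180:280,370:485]
c=np.hstack([cv2.resize(x,(400,348),interpolation=cv2.INTER_CUBIC) for x in (b,a)])
c=np.clip(c.astype(float)*1.6,0,255).astype('uint8')
cv2.imwrite('pics/c4.png',c[:,:,::-1])
E
```

```text
7.85 [ 0.4867 -0.169   0.1053] [[0.949, -0.315, -0.0], [-0.315, -0.949, 0.0], [-0.0, -0.0, -1.0]] gap 0.309 f [-0.3  0.5 -0.1] 59.911646246910095 [-0.42  0.37  1.81 -0.    0.97  1.47]
```

View pics/c4.png

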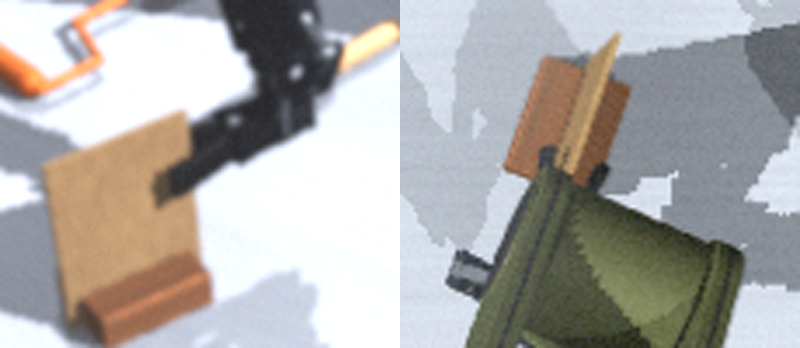

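The jaws straddle the card: the near-side jaw tip is at (160,190) in the left half, and both tips, (548,150) and (600,175), flank the card in the right half. One numeric check of the clearance follows.

```bash
python3 - <<'E'
from st import *
f=load('top'); o=monitor.get_obs(); M=R.from_quat(o['tool_rot']).as_matrix(); p=np.array(o['tcp_pos'])
T=lambda u,v:np.array([(u-400)/400*115+370,v/348*100+180])
for q in ((548,150),(600,175)): print('tip in tool',((at(f,T(*q),p[2]+.015)-p)@M*1000).round(1))
print('far top corner',((at(f,T(620,37),.147)-p)@M*1000).round(1))
a=-.32
for s in (0,.025,.11): print('card line',((np.array([.563+s*np.cos(a),-.1955+s*np.sin(a),p[2]])-p)@M*1000).round(1))
E
```

```text
tip in tool [102.7 -18.3 -15. ]
tip in tool [ 97.6  21.9 -15. ]
far top corner [189.7   2.8 -41.7]
card line [80.7  1.1 -0. ]
card line [105.7   1.1  -0. ]
card line [190.7   1.1  -0. ]
```

The clip centre is within about 1 mm of the card line, and the edge is about 45 mm ahead of the pivot. I hand the job in.

```bash
python3 -c "
from cell import ticket
print(ticket.close_job())"
```

```text
the job is handed in; nothing more can be done
None
```

The job is handed in with the loose clip held squeezed open and level around the bare card's near edge, about half-way up; the last camera check showed no contact and the card in place, but hand-in gave no verdict.

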